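Mount a guide roller: plug in its axle stub and bring the snap ring to the groove

ROBOT

A 6-joint arm with a two-finger parallel gripper is mounted at the origin on a cart in front of the work surface, level with it; the furniture and walls round the work are solid. World frame = base frame: x ahead of the robot, y to its left, z up, the work surface at z = 0. Lengths are in m, angles in rad, forces in N, time in s.
With the tool pointing down it reaches from about 0.35 to 0.85 m from the base axis. Payload 8.1 kg.
Tool frame: the origin (TCP) lies between the finger pads, 19 mm behind the fingertips; this is the grasp point; z points along the fingers, y is the line along which they close (so a half turn about z gives the same grasp; the last joint's range is limited). The gripper opens to 93 mm and grips with 3 to 60 N. Pads are 15 mm wide; open, the fingers measure 128 mm over their backs; the gripper's body (75 mm by 188 mm) begins 65 mm behind the grasp point.
Start: joints at [-1.404, 0.13, 1.488, -0, 1.523, -0.085], TCP at [0.15, -0.581, 0.237] pointing down, gripper open.
Joint ranges: [-2.96, 2.96], [-0.89, 2.26], [0.02, 2.5], [-1.34, 4.48], [0, 2.73], [-2.66, 2.66]. Speed limits (rad/s): [2.39, 2.39, 2.79, 3.14, 3.14, 3.14].

INTERFACE

Orientations are given as a rotation vector (axis times angle).
In Python, from plant import robot gives the robot as it stands.
- The arm moves only by the shell command python3 inch.py 'ROWS' [FORCE]. ROWS is a JSON list of rows, 1 to 20 of them, each an object with the fields aperture (the finger opening in m), sx, sy, sz (the shift in normalised numbers (1 is 1000 mm)), turn (a turn about the tool's z in a scale on which 1.0 is pi/2 rad); a field left out counts as zero (the opening has to be given); each row shifts and turns the commanded pose from where the row before left it, along the tool's axes as they then stand; what a row does not reach is not made up. A row lasts 1/10 s, in which the tool goes at most 0.05 m and 0.15 rad, less where a joint would pass 70% of its speed; a pose out of reach is approached as far as the arm can. The fingers move at their own pace and stop on an object; FORCE is the grip in N (left out, the last holds). Time passes only in rows, so rows that do not move let the fingers close. It prints the time, the measured TCP pose, the force, the opening and the grip force at its end. A shift or turn number past 1, either way, is cut back to 1. Input that does not fit is refused with a message, and nothing moves.
- robot.read_state(): the state, without advancing time (a new reading comes with each control period).
- robot.read_camera(name): name is "scene" or "top"; returns a dict with "image" (384x512x3 uint8, red, green, blue), "fx", "fy", "cx", "cy" (pixels), "R" (3x3) and "t" (3): a world point X has camera coordinates R X + t. Camera axes: x right, y down, z forward; pixel columns grow to the right and rows downward; lengths in m; the calibration is good to about 2 mm. A picture is of the moment at which its call begins. There is no depth.
- robot.close_job(): hands the job in; it is judged then, once.
The state is a dict: "t": time; "q": joint angles; "dq": joint speeds; "joint_torque": joint torques, N m; "tool_pos": TCP position; "orientation": TCP orientation; "force": force on the tool from outside, world axes, zero at the start; "wrist_torque": the same for the moment, N m; "opening": finger opening in m; "gripper_force": force on a finger pad.
Only numpy, scipy, OpenCV 4.12 (cv2) and the standard library are available. Lean on these libraries where they do the work, as an engineer would, in place of code of your own. Each camera call takes 0.05 s, during which the arm holds its last target. There are 200 camera calls.

TASK

Plug the square shank of the axle stub, with its guide roller on it, fully home into the square socket of the bolted-down bracket and let go of it. Then take the lock-ring pliers upright out of their wooden block, set the closed jaws into the gap of the snap ring that lies on the wooden offcut, squeeze the handles to spread the ring, and slide it over the nose of the stub down to the groove just above the roller's hub. Finish there with the handles still squeezed, holding the ring spread round the stub, level in the groove against the hub; leave the other tools on the bench where they are.

Things in the scene. Friction and masses are not known exactly. Their poses are not given: they have to be found in the camera images.
- bracket: Grey foot plate 112x92x10 mm with a dark steel socket block 64x64x36 mm on its middle, bolted to the bench. Origin: centre of the underside, z up. A square socket opens upward in the block: 33 mm wide along the bracket's x and y, 32 mm deep, edges bevelled 2 mm.
- socket_mouth (a point): Centre of the socket's mouth, on the block's top face, 46 mm above the bench.
- stub: Loose steel axle stub, 104 mm tall, about 0.5 kg, standing on its square shank. Origin: centre of the shank's underside, z up. Shank 30x30 mm, sides along x and y, z=0 to 30 (lowest 4 mm stepped in to 26 mm); flange of 53 mm diameter z=30 to 36; guide roller and nose above. Plugged home, the flange lies on the socket block and the origin is 30 mm below the socket mouth.
- stub_nose (a point): Top centre of the stub's plain round nose: 40 mm diameter, from z=76 to 104 mm in the stub's frame, top edge bevelled 4 mm. Grip the stub here, fingertips just above the hub.
- groove (a point): On the stub's axis at the lower edge of the groove (35 mm diameter, z=70 to 76 mm in the stub's frame). This is also the upper face of the hub, 56 mm diameter, which stands 8 mm above the roller (68 mm diameter, z=37 to 62, turns freely with the hub). The ring belongs here, underside on or just above the hub.
- snap_ring: Loose dark steel C-shaped ring, 4 mm thick, 58 mm outside, 40 g, lying flat. Origin: centre of its underside when spread, z up; gap toward its own -x. Two springy arms flex about its back (x=+26 mm). Relaxed: gap 16 mm, inside 36 mm across, too narrow for the nose. At the pliers' stop: gap 34 mm, inside 44 mm, centre 30 mm from the jaws; about 7 N at each end.
- ring_left (a joint): Flex of the ring's +y arm: 0 relaxed, about 0.155 rad at the pliers' stop.
- ring_right (a joint): Flex of the ring's -y arm, the same.
- ring_left_end (a point): Middle of the end face of the +y arm at the gap, in a shallow 9 mm wide notch between two rounded teeth, half way up the 4 mm thickness. The squared ends reach from x=-17 to about -39 mm. Set the closed jaws midway between the two ring ends, at ring x=-31 mm; they then seat in the notches.
- ring_right_end (a point): Middle of the end face of the -y arm at the gap, in its notch, half way up the thickness.
- lock_ring_pliers: Reverse-action lock-ring pliers, dark steel, black sleeved handles, 165 mm long, 0.19 kg, upright in the tool block, jaws down; either side may face the ring. Origin: the pivot; z up along the handles, which stand apart along y. Squeezing the handles SPREADS the jaws against a spring: 13 N on each handle to start, 28 N with the ring to the stop, which prevents more.
- pliers_half (a joint): Angle between the plier halves: 0 at rest (jaws closed), 0.48 rad at the stop (jaws spread).
- handle_grip (a point): Midway between the handles, 66 mm above the pivot: put the TCP here, closing along the pliers' y. The handles' tops are 95 mm above the pivot. Outside width at the swell of the sleeves 67 mm at rest, 38 to 40 mm at the stop. To carry the pliers with the jaws closed, close the gripper only to a gap of about 63 mm; squeeze fully with 50 N or more.
- jaw_slot (a point): Between the jaws at ring height, 65 mm below the pivot. Closed jaws: tips 70 mm below the pivot, 6 mm wide along x, 7 mm over the toes (10 mm when carried). Toes at the tips go under the ring; lips above (26 mm long along x) stop on its top with the pivot 62 mm above it. From carrying to the stop the jaws sink 6 to 8 mm below the TCP: raise while squeezing, lift once the ring ends are held.
- tool_block: Wooden tool block 80x90x66 mm, fixed; origin: centre of its underside. The pliers hang in its square hole (32 mm along x, 30 mm along y), pivot 78 mm above the bench, and come out straight upward: lift 70 mm before moving aside, and over 130 mm to pass over the plugged stub.
- offcut: Wooden block 50x85x40 mm, fixed; origin: centre of its underside. The ring lies on its top, 40 mm above the bench, its ends overhanging the -x edge. Hung on the jaws, the ring's back may droop a little; it lies level again when lowered on the hub with about 4 N.
- tape_measure: Bystander to leave alone: tape measure, 38x82x67 mm. Origin at the centre of its underside.
- wrench_13: Bystander to leave alone: combination wrench, 28x189x7 mm. Origin at the centre of its underside.

How it is judged:
On the way, in this order (a step that is already met when the one before it is completed fails the run):
1. the stub is plugged fully home in the socket and let go (horizontal distance between stub and socket_mouth below 0.003 m and z of stub in the frame of socket_mouth below -0.0275 m and angle between stub's own z axis and vertical below 0.05 rad and contact force between the fingers and stub below 0.5 N), for 0.2 s.
2. the ring, spread on the jaws of the pliers, is lifted clear of the offcut (value of joint each of ring_left, ring_right above 0.11 rad and contact force between the fingers and lock_ring_pliers above 5 N and contact force between lock_ring_pliers and snap_ring above 1 N and z of snap_ring in the frame of offcut above 0.055 m), for 0.2 s.
At the end, for the whole second after the job is handed in: Stub home (within 3 mm of the axis, 2.5 mm of depth), not touched; squeezed pliers (over 5 N) hold both ring arms flexed over 0.11 rad; ring within 4 mm of the stub axis, underside -1.5 to +3.5 mm from the hub face, mid-height of both ends -1 to +6 mm from it; at rest (all of step 1 and value of joint each of ring_left, ring_right above 0.11 rad and contact force between the fingers and lock_ring_pliers above 5 N and contact force between lock_ring_pliers and snap_ring above 1 N and horizontal distance between snap_ring and groove below 0.004 m and z of snap_ring in the frame of groove between -0.0015 and 0.0035 m and z of ring_left_end in the frame of groove between -0.001 and 0.006 m and z of ring_right_end in the frame of groove between -0.001 and 0.006 m and linear speed of each of snap_ring, stub below 0.02 m/s); the arm keeps its last pose, push and grip.
It fails at once if a bystander on the bench is shifted by more than 30 mm (distance of any of tape_measure, wrench_13 from where it was at the start of the episode above 0.03 m).
It also fails if it takes over 58 s, if anything falls off the work surface, if the arm or the gripper's body presses on something with over 40 N, if the wrist force passes 120 N, or if a joint passes its speed limit or range.

## Working session

There is one attempt and no reset: what is moved stays moved. The work goes in short steps, Python scripts to look and compute and a shell command to move; the robot and the scene stay as the last step left them, time stands still between calls to the robot, and variables do not carry over. Pictures are saved under pics/ and viewed, at most 10 in all, crops included, and the job is handed in when it is done.

```bash
ls; mkdir -p pics; python3 - <<'E'
from plant import robot
import cv2,json
print(robot.read_state())
for n in("scene","top"):
    c=robot.read_camera(n)
    cv2.imwrite(f"pics/{n}0.png",c["image"][:,:,::-1])
    print(n,c["fx"],c["fy"],c["cx"],c["cy"],c["R"],c["t"])
E
```

```text
inch.py
pics
plant.py
{'t': 0.0, 'q': array([-1.40438579e+00,  1.31173377e-01,  1.48926686e+00,  1.88515298e-05,
        1.52299036e+00, -8.54141294e-02]), 'dq': array([-0.00055234, -0.00130675, -0.00032942,  0.0004422 ,  0.00060879,
       -0.00046889]), 'joint_torque': array([ 1.81473933e-03, -5.59852266e+01, -4.91755021e+01,  7.72338314e-02,
        3.57382803e-02, -1.52627445e-04]), 'tool_pos': array([ 0.14943488, -0.5805465 ,  0.23638694]), 'orientation': array([-3.11489978e+00, -3.94288740e-01,  8.72846284e-05]), 'force': array([-0.97113815, -0.0495858 , -0.32733071]), 'wrist_torque': array([ 0.01265236, -0.02557323,  0.00343665]), 'gripper_force': 0.0, 'opening': 0.09280646257252496}
scene 363.5748696756624 363.5748696756624 252.12044898253774 196.29824181412064 [[-0.65882919 -0.75210374  0.01685414]
 [-0.44809031  0.37432602 -0.81184673]
 [ 0.60428402 -0.5424205  -0.5836273 ]] [0.29157832 0.34854139 0.74168031]
top 434.3892059788873 434.3892059788873 255.74121047074576 198.8971469190579 [[-0.23699542 -0.97147998  0.00773383]
 [-0.84831054  0.20305487 -0.48901732]
 [ 0.47350015 -0.12245555 -0.87223979]] [0.04395366 0.49118905 1.16073829]
```

```bash
python3 - <<'E'
import cv2
for n in("scene","top"):
    i=cv2.imread(f"pics/{n}0.png"); cv2.imwrite(f"pics/{n}0b.png",cv2.resize(i,(800,600),interpolation=cv2.INTER_CUBIC))
E
```

```text
(no output)
```

View pics/scene0b.png

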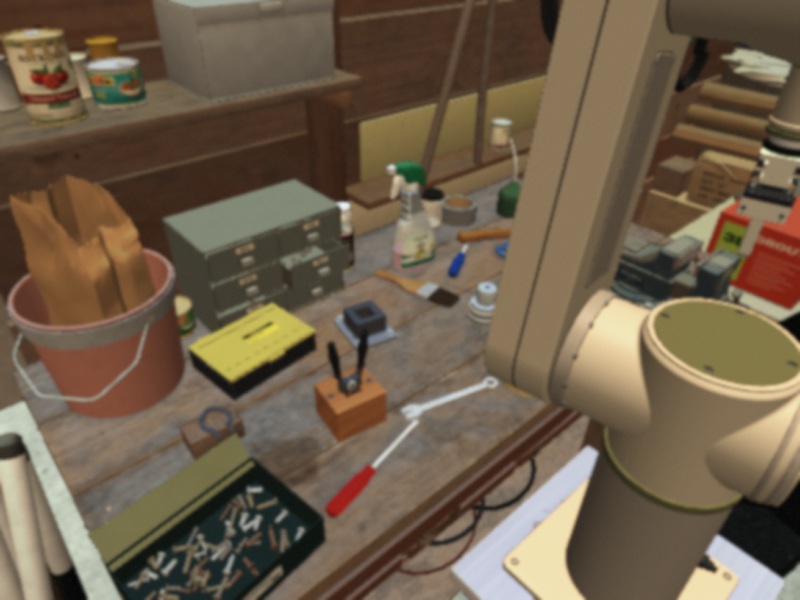

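View pics/top0b.png

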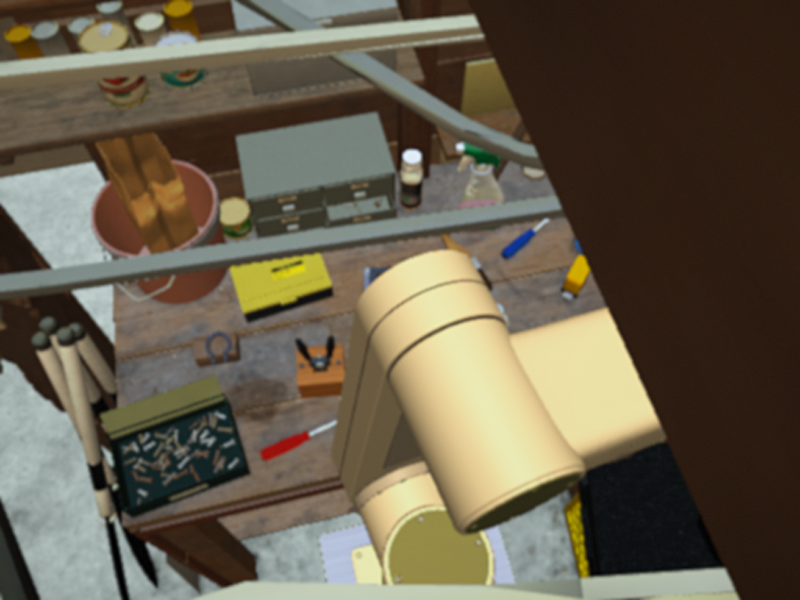

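Scene (800x600 px): stub (485,300), bracket socket (365,312), tool block with pliers (350,385), ring on its offcut (212,420), wrench (450,397). Top: ring (218,345) and pliers (320,365) are visible, but the arm hides the bracket and stub.

```bash
cat > h.py <<'E'
import numpy as np, cv2
from scipy.optimize import least_squares
from scipy.spatial.transform import Rotation as Ro
from plant import robot
S=800/512
def ray(c,u,v):
    d=c["R"].T@np.array([(u-c["cx"])/c["fx"],(v-c["cy"])/c["fy"],1]); return -c["R"].T@c["t"],d
def atz(c,u,v,z):
    o,d=ray(c,u,v); return o+d*(z-o[2])/d[2]
def tri(c1,p1,c2,p2):
    (o1,d1),(o2,d2)=ray(c1,*p1),ray(c2,*p2)
    s=np.linalg.lstsq(np.c_[d1,-d2],o2-o1,rcond=None)[0]
    a,b=o1+d1*s[0],o2+d2*s[1]; return (a+b)/2,np.linalg.norm(a-b)
def proj(c,X):
    p=np.atleast_2d(X)@c["R"].T+c["t"]; return np.c_[p[:,0]/p[:,2]*c["fx"]+c["cx"],p[:,1]/p[:,2]*c["fy"]+c["cy"]]
E
python3 - <<'E'
from h import *
s=robot.read_camera("scene");t=robot.read_camera("top")
f=lambda c,u,v,z:print(atz(c,u/S,v/S,z).round(3))
f(s,487,288,.104);f(s,365,312,.046);f(s,350,380,.066);f(s,214,420,.04);f(s,400,412,0);f(s,493,381,0)
f(t,218,345,.04);f(t,320,370,.066)
E
```

```text
[ 0.46  -0.251  0.104]
[ 0.612 -0.071  0.046]
[0.459 0.083 0.066]
[0.547 0.286 0.04 ]
[0.398 0.025 0.   ]
[ 0.346 -0.155  0.   ]
[0.544 0.284 0.04 ]
[0.431 0.097 0.066]
```

```bash
python3 inch.py '[{"aperture":0.093, "sx":0.037, "sy":-0.0245, "sz":-0.009}, {"aperture":0.093, "sx":0.037, "sy":-0.0245, "sz":-0.009}, {"aperture":0.093, "sx":0.037, "sy":-0.0245, "sz":-0.009}, {"aperture":0.093, "sx":0.037, "sy":-0.0245, "sz":-0.009}, {"aperture":0.093, "sx":0.037, "sy":-0.0245, "sz":-0.009}, {"aperture":0.093, "sx":0.037, "sy":-0.0245, "sz":-0.009}, {"aperture":0.093, "sx":0.037, "sy":-0.0245, "sz":-0.009}, {"aperture":0.093, "sx":0.037, "sy":-0.0245, "sz":-0.009}, {"aperture":0.093, "sx":0.037, "sy":-0.0245, "sz":-0.009}, {"aperture":0.093, "sx":0.037, "sy":-0.0245, "sz":-0.009}, {"aperture":0.093, "sx":0.018, "sy":-0.0445}, {"aperture":0.093, "sx":0.018, "sy":-0.0445}, {"aperture":0.093, "sx":0.018, "sy":-0.0445}, {"aperture":0.093, "sx":0.018, "sy":-0.0445}, {"aperture":0.093, "sx":0.018, "sy":-0.0445}, {"aperture":0.093, "sx":0.018, "sy":-0.0445}, {"aperture":0.093, "sx":0.018, "sy":-0.0445}, {"aperture":0.093, "sx":0.018, "sy":-0.0445}]'
python3 - <<'E'
from h import *
print(robot.read_state()["tool_pos"])
a=robot.read_camera("scene")["image"];b=robot.read_camera("top")["image"]
cv2.imwrite("pics/scene1.png",a[:,:,::-1]);cv2.imwrite("pics/top1.png",b[:,:,::-1])
cv2.imwrite("pics/top1b.png",cv2.resize(b[:,:,::-1],(800,600),interpolation=cv2.INTER_CUBIC))
E
```

```text
t: 2.0
tool_pos: [0.4973, 0.131, 0.3275]
orientation: [3.117, 0.395, 0.0]
force: [1.3, -0.9, 0.2]
opening: 0.0932
gripper_force: 0.0
[0.49733515 0.13103602 0.32745828]
```

View pics/top1b.png

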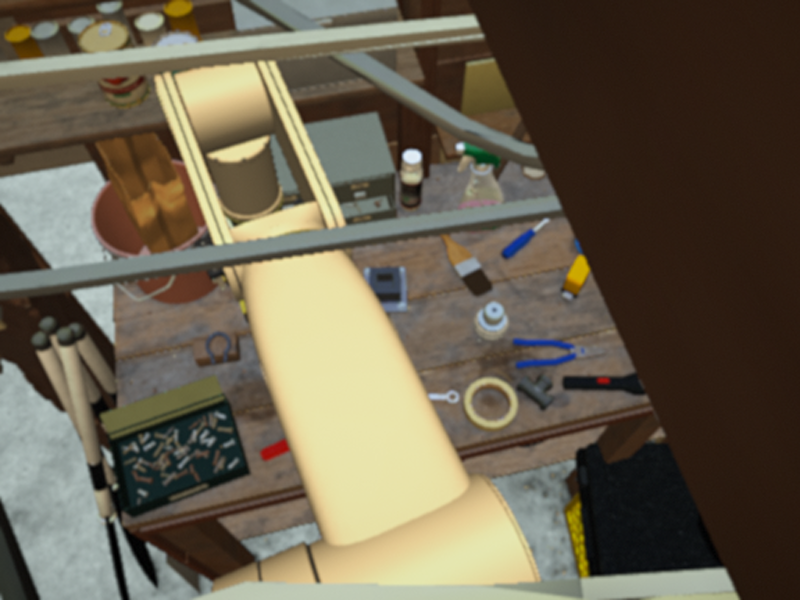

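Top view now shows bracket (385,288) and stub (492,318) clear. Next, magnified crops for picking points.

```bash
cat > mos.py <<'E'
import cv2,numpy as np,sys
def tile(f,u0,v0,w=66,h=50,k=6):
    i=cv2.imread(f)[v0:v0+h,u0:u0+w]; i=cv2.resize(i,(w*k,h*k),interpolation=cv2.INTER_CUBIC)
    for g in range(0,w,10): cv2.line(i,(g*k,0),(g*k,6),(0,255,255),1); cv2.putText(i,str(u0+g),(g*k,16),0,.33,(0,255,255),1)
    for g in range(10,h,10): cv2.line(i,(0,g*k),(6,g*k),(0,255,255),1); cv2.putText(i,str(v0+g),(8,g*k+4),0,.33,(0,255,255),1)
    return i
def mos(out,*a):
    t=[tile(*x) for x in a]; cv2.imwrite(out,np.vstack([np.hstack(t[:2]),np.hstack(t[2:])]))
E
python3 - <<'E'
from mos import *
s,t="pics/scene0.png","pics/top0.png"
mos("pics/m1.png",(s,205,182),(s,280,165),("pics/top1.png",215,160),("pics/top1.png",282,180))
mos("pics/m2.png",(s,190,210),(s,105,240),(t,170,205),(t,107,200))
E
```

```text
(no output)
```

View pics/m1.png

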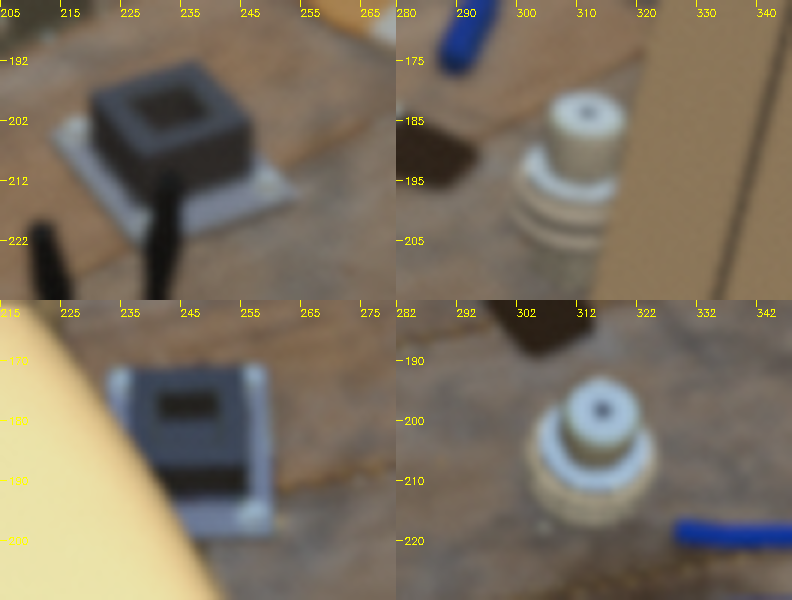

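View pics/m2.png

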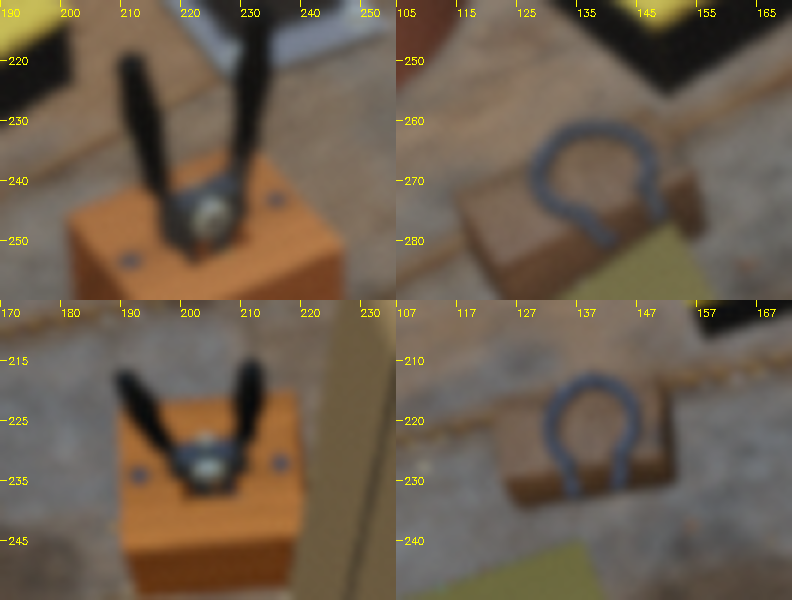

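Picked points (full-image pixels come from tile/6): stub nose scene (311.3,183.6), top (316,197.8); the bracket block corners, pliers bolt/handles and ring outline are also clear.

```bash
cat > fit.py <<'E'
from h import *
s=robot.read_camera("scene");t=robot.read_camera("top")
P=lambda u0,v0:(lambda X,Y:np.array([u0+X/6-.5,v0+Y/6-.5]))
sb,ss,tb,ts=P(205,182),(P(280-66,165)),P(215,160-50),P(282-66,180-50)
sp,sr,tp,tr=P(190,210),P(105-66,240),P(170,205-50),P(107-66,200-50)
print("nose",tri(s,ss(588,114),t,ts(603,410)))
def box(x0,obs):
    # obs: (cam, pix, local xyz)
    def M(p): c,n=np.cos(p[2]),np.sin(p[2]); return lambda L:np.array([p[0]+c*L[0]-n*L[1],p[1]+n*L[0]+c*L[1],L[2]+p[3]])
    f=lambda p:np.concatenate([proj(c,M(p)(L))[0]-q for c,q,L in obs])
    r=least_squares(f,x0,loss="soft_l1"); return r.x.round(4),f(r.x).reshape(-1,2).round(1).tolist()
h=.032
B=[(s,sb(193,63),(h,-h,.046)),(s,sb(252,122),(-h,-h,.046)),(s,sb(150,155),(-h,h,.046)),(s,sb(90,95),(h,h,.046)),
(t,tb(248,368),(h,-h,.046)),(t,tb(128,368),(h,h,.046)),(t,tb(248,462),(-h,-h,.046)),
(t,tb(273,535),(-.056,-.046,.01)),(t,tb(265,366),(.056,-.046,.01)),(s,sb(55,135),(.056,.046,.01)),(s,sb(298,192),(-.056,-.046,.01))]
E
cat > fit2.py <<'E'
from fit import *
print("bracket",*box([.61,-.07,0,0],B))
T=[(s,sp(67,217),(.04,.045,.066)),(s,sp(345,240),(-.04,-.045,.066)),
(t,tp(118,398),(.04,.045,.066)),(t,tp(298,392),(.04,-.045,.066)),(t,tp(300,538),(-.04,-.045,.066)),(t,tp(123,548),(-.04,.045,.066))]
print("block",*box([.45,.09,0,0],T))
print("bolt",tri(s,sp(210,215),t,tp(207,468)))
L=tri(s,sp(130,62),t,tp(125,378));R=tri(s,sb(172,178),t,tp(251,368));print("handles",L,R,(L[0]+R[0])/2)
A=tri(s,sr(610,244),t,tr(573,495));Bq=tri(s,sr(661,218),t,tr(621,489));print("ringtips",A,Bq)
d=.0775
th=np.linspace(0,np.pi,30); arc=np.c_[.029*np.cos(th),.029*np.sin(th)]; arc=arc[arc[:,0]>-.02]
b=np.array([.026,0]);Rm=np.array([[np.cos(.155),-np.sin(.155)],[np.sin(.155),np.cos(.155)]])
l=(arc-b)@Rm.T+b; out=np.r_[l,l*[1,-1],[[.029,0]]]
tips=np.array([[-.039,.0115],[-.039,-.0115]])
def W(p,q): c,n=np.cos(p[2]),np.sin(p[2]); return np.c_[q@np.array([[c,n],[-n,c]])+p[:2],np.full(len(q),p[3])]
def f(p):
    a,bb=proj(s,W(p,out)),proj(t,W(p,out)); k,m=proj(s,W(p,tips)),proj(t,W(p,tips))
    return np.r_[a[:,0].min()-sr(530,0)[0],a[:,1].min()-sr(0,122)[1],bb[:,0].min()-tr(545,0)[0],bb[:,0].max()-tr(639,0)[0],bb[:,1].min()-tr(0,375)[1],
      k[0]-sr(610,244),k[1]-sr(661,218),m[0]-tr(573,495),m[1]-tr(621,489)]
r=least_squares(f,[.55,.285,0,.042]);print("ring",r.x.round(4),f(r.x).round(1))
O=[(t,tr(495,395),(.025,.0425,.04)),(s,sr(455,190),(.025,.0425,.04))]
E
python3 fit2.py; python3 - <<'E'
from mos import *
import cv2
i=cv2.imread("pics/scene1.png")[160:215,285:335]; cv2.imwrite("pics/stub.png",cv2.resize(cv2.convertScaleAbs(i,alpha=1.5),(500,550),interpolation=cv2.INTER_CUBIC))
E
```

```text
nose (array([ 0.46283913, -0.25500449,  0.10349317]), np.float64(0.001472218705547185))
bracket [ 6.132e-01 -7.040e-02 -1.986e-01 -1.000e-04] [[0.8, -0.5], [0.7, 0.2], [-0.9, 0.8], [-0.2, -0.2], [-0.7, -0.6], [-0.0, 0.0], [0.1, 0.4], [0.4, -0.0], [0.2, -0.5], [-1.2, -0.4], [0.7, 0.7]]
block [ 0.4444  0.0954 -0.1558  0.0018] [[-0.0, -0.9], [0.2, 1.3], [0.1, 0.7], [-0.2, -0.4], [0.6, -0.5], [-0.5, 0.0]]
bolt (array([0.43839291, 0.09675623, 0.08116884]), np.float64(0.0005370583410697618))
handles (array([0.44920368, 0.12449303, 0.17126674]), np.float64(0.00031687392114294226)) (array([0.43943495, 0.06675926, 0.17366984]), np.float64(0.00027357409324175563)) [0.44431931 0.09562615 0.17246829]
ringtips (array([0.5060768 , 0.2981473 , 0.04313662]), np.float64(0.0007627867724903075)) (array([0.5060085 , 0.2751651 , 0.04088407]), np.float64(0.0015967007905404308))
ring [ 0.5447  0.2845 -0.0583  0.0429] [ 0.1  0.4 -0.3  0.3 -0.  -0.2 -0.1  0.3 -0.2  0.1  0.  -0.3 -0.2]
```

View pics/stub.png

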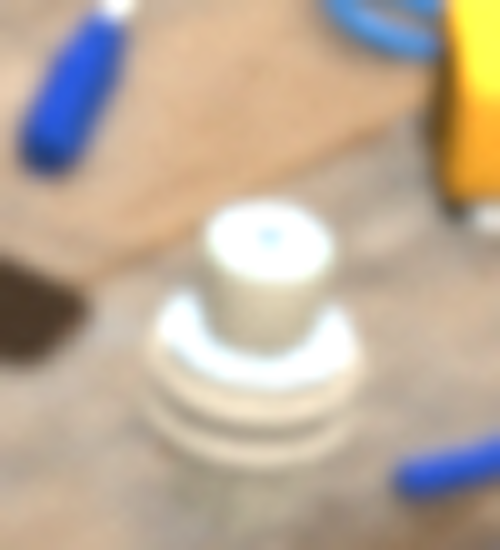

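```bash
python3 - <<'E'
from h import *
s=robot.read_camera("scene")
a=np.mean([robot.read_camera("scene")["image"][:,:,::-1].astype(float) for _ in range(4)],0)
for dy in (0,.785):
    L=np.array([[.015*x,.015*y] for x,y in((1,1),(1,-1),(-1,-1),(-1,1))])@np.array([[np.cos(dy),np.sin(dy)],[-np.sin(dy),np.cos(dy)]])
    print(proj(s,np.c_[L+[.463,-.255],np.zeros(4)]).round(1).tolist())
i=a[198:222,294:326]; i=np.clip((i-i.min())*255/(np.percentile(i[8:],98)-i.min()),0,255).astype(np.uint8)
i=cv2.resize(i,None,fx=24,fy=24,interpolation=cv2.INTER_CUBIC)
for g in range(0,32,4): cv2.putText(i,str(294+g),(g*24,12),0,.4,(0,0,255),1)
for g in range(0,24,4): cv2.putText(i,str(198+g),(0,g*24+12),0,.4,(0,0,255),1)
cv2.imwrite("pics/shank.png",i)
E
```

```text
[[301.3, 210.2], [307.6, 206.6], [314.7, 211.0], [308.4, 214.7]]
[[303.5, 213.3], [303.1, 207.5], [312.4, 208.0], [313.1, 213.8]]
```

View pics/shank.png

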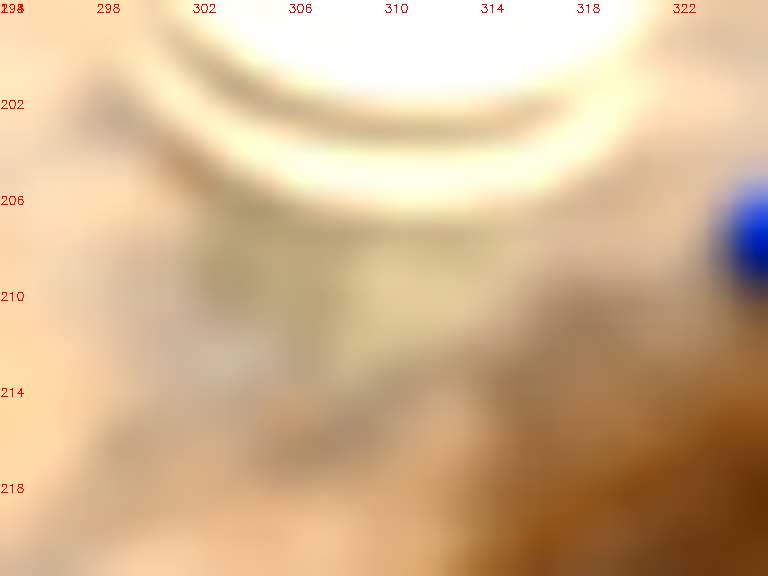

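Shank visible: left edge u≈301.7, front corner 308.0, right 315.2, so stub yaw ≈ -0.13 rad. Heights agree with the text (nose 103.5 mm, socket −0.1 mm off).

The manual's scale: turns go in shares of pi/2 rad. Converting my numbers, 0.137 rad / 1.5708 = 0.0872.

```bash
python3 inch.py '[{"aperture":0.093, "turn":0.0872}, {"aperture":0.093, "turn":0.0872}, {"aperture":0.093, "turn":0.0866}, {"aperture":0.093, "sx":0.003, "sy":0.043, "sz":0.012}, {"aperture":0.093, "sx":0.003, "sy":0.043, "sz":0.012}, {"aperture":0.093, "sx":0.003, "sy":0.043, "sz":0.012}, {"aperture":0.093, "sx":0.003, "sy":0.043, "sz":0.012}, {"aperture":0.093, "sx":0.003, "sy":0.043, "sz":0.012}, {"aperture":0.093, "sx":0.003, "sy":0.043, "sz":0.012}, {"aperture":0.093, "sx":0.003, "sy":0.043, "sz":0.012}, {"aperture":0.093, "sx":0.003, "sy":0.043, "sz":0.012}, {"aperture":0.093, "sx":0.003, "sy":0.043, "sz":0.012}, {"aperture":0.093}]' 30
cat > go.py <<'E'
# usage: go.py x y z [yaw]: tool-axis deltas from the measured pose
import sys
from h import *
st=robot.read_state();R=Ro.from_rotvec(st["orientation"]).as_matrix()
g=np.array(list(map(float,sys.argv[1:4])))
print("d_tool",(R.T@(g-st["tool_pos"])).round(4),"yaw",round(np.arctan2(R[1,0],R[0,0]),4),"tilt",R[:,2].round(4),st["t"])
E
python3 go.py .463 -.255 .096
```

```text
t: 3.75
tool_pos: [0.4605, -0.2624, 0.2174]
orientation: [3.131, -0.259, -0.004]
force: [0.4, 1.5, -1.0]
opening: 0.0929
gripper_force: 0.0
d_tool [ 0.0016 -0.0078  0.1214] yaw -0.1649 tilt [-2.9e-03 -1.0e-04 -1.0e+00] 3.75
```

```bash
python3 inch.py '[{"aperture":0.093, "sz":0.03}, {"aperture":0.093, "sz":0.03}, {"aperture":0.093}, {"aperture":0.093}]'
python3 go.py .463 -.255 .096
```

```text
t: 4.15
tool_pos: [0.4627, -0.2574, 0.1598]
orientation: [-3.131, 0.249, 0.001]
force: [0.6, -1.2, 0.4]
opening: 0.0929
gripper_force: 0.0
d_tool [-0.     -0.0024  0.0638] yaw -0.159 tilt [-8.e-04  7.e-04 -1.e+00] 4.15
```

```bash
python3 inch.py '[{"aperture":0.093, "sy":-0.0024, "sz":0.032}, {"aperture":0.093, "sz":0.032}, {"aperture":0.093}, {"aperture":0.03}, {"aperture":0.03}, {"aperture":0.03}, {"aperture":0.03}, {"aperture":0.03}]' 30
python3 go.py .463 -.255 .2
```

```text
t: 4.95
tool_pos: [0.4641, -0.2553, 0.0963]
orientation: [3.131, -0.248, 0.002]
force: [0.4, -0.0, -0.3]
opening: 0.0577
gripper_force: 0.0
d_tool [-1.000e-03 -1.000e-04 -1.037e-01] yaw -0.1582 tilt [ 1.1e-03 -7.0e-04 -1.0e+00] 4.95
```

```bash
python3 inch.py '[{"aperture":0.03}, {"aperture":0.03}, {"aperture":0.03}, {"aperture":0.03}, {"aperture":0.03}, {"aperture":0.03, "sz":-0.02}, {"aperture":0.03, "sz":-0.04}, {"aperture":0.03, "sz":-0.04}, {"aperture":0.03}]' 30
python3 go.py .6132 -.0704 .2
```

```text
t: 5.85
tool_pos: [0.4663, -0.2566, 0.2013]
orientation: [3.128, -0.248, 0.013]
force: [0.6, -0.8, -2.9]
opening: 0.039
gripper_force: 30.0
d_tool [ 0.1157 -0.207   0.0015] yaw -0.1581 tilt [ 0.0077 -0.0049 -1.    ] 5.85
```

```bash
python3 inch.py '[{"aperture":0.03, "sx":0.0193, "sy":-0.0345}, {"aperture":0.03, "sx":0.0193, "sy":-0.0345}, {"aperture":0.03, "sx":0.0193, "sy":-0.0345}, {"aperture":0.03, "sx":0.0193, "sy":-0.0345}, {"aperture":0.03, "sx":0.0193, "sy":-0.0345}, {"aperture":0.03, "sx":0.0193, "sy":-0.0345}, {"aperture":0.03}, {"aperture":0.03}]' 30
python3 go.py .6132 -.0704 .2
python3 - <<'E'
from h import *
c=robot.read_camera("scene");a=np.mean([robot.read_camera("scene")["image"][:,:,::-1].astype(float) for _ in range(3)],0)
p=robot.read_state()["tool_pos"];base=p-[0,0,.096];q=proj(c,base)[0];print(q)
for yaw in(-.3,-.2,-.1,0):
    L=np.array([[x,y] for x in(.015,-.015) for y in(.015,-.015)])@np.array([[np.cos(yaw),np.sin(yaw)],[-np.sin(yaw),np.cos(yaw)]])
    print(yaw,proj(c,np.c_[L+base[:2],np.full(4,base[2]+.008)]).round(1).tolist())
u,v=q.astype(int);u0,v0=u-16,v-16
i=a[v0:v0+24,u0:u0+32];i=np.clip((i-i.min())*255/(np.percentile(i[8:],98)-i.min()),0,255).astype(np.uint8)
i=cv2.resize(i,None,fx=24,fy=24,interpolation=cv2.INTER_CUBIC)
for g in range(0,32,4): cv2.putText(i,str(u0+g),(g*24,12),0,.4,(0,0,255),1)
for g in range(0,24,4): cv2.putText(i,str(v0+g),(0,g*24+12),0,.4,(0,0,255),1)
cv2.imwrite("pics/shank2.png",i);cv2.imwrite("pics/s3.png",a)
E
```

```text
t: 6.65
tool_pos: [0.6096, -0.0676, 0.1924]
orientation: [-3.132, 0.245, 0.007]
force: [-0.7, -0.2, -5.9]
opening: 0.0392
gripper_force: 30.0
d_tool [ 0.0039  0.0022 -0.0076] yaw -0.156 tilt [-4.2e-03  7.0e-04 -1.0e+00] 6.65
[233.43410855 186.03291918]
-0.3 [[226.9, 182.3], [236.2, 180.2], [230.5, 187.5], [240.0, 185.3]]
-0.2 [[226.6, 182.7], [235.5, 180.1], [231.2, 187.7], [240.2, 185.0]]
-0.1 [[226.5, 183.1], [234.8, 180.0], [231.9, 187.8], [240.4, 184.6]]
0 [[226.3, 183.5], [234.2, 179.9], [232.6, 187.8], [240.5, 184.2]][ WARN:0@3.940] global loadsave.cpp:1063 imwrite_ Unsupported depth image for selected encoder is fallbacked to CV_8U.
```

View pics/shank2.png

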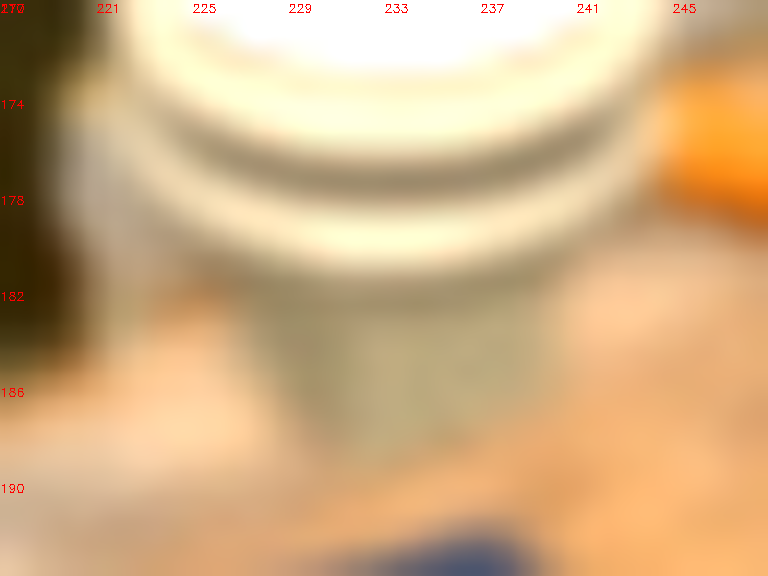

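Shank edges u = 226.4 / 231.7 / 240.0 match yaw ≈ -0.11 and the expected axis within ~1 mm; turn by 0.09 to meet the bracket's -0.199.

In the tool's units: 0.09 rad / 1.5708 = 0.0573.

```bash
python3 inch.py '[{"aperture":0.03, "sx":0.0039, "sy":0.0022, "turn":0.0573}, {"aperture":0.03, "sz":0.02}, {"aperture":0.03, "sz":0.02}, {"aperture":0.03}, {"aperture":0.03}]' 30
python3 go.py .6132 -.0704 .148
```

```text
t: 7.35
tool_pos: [0.6134, -0.0723, 0.1553]
orientation: [-3.117, 0.391, 0.002]
force: [-0.1, -0.1, -5.0]
opening: 0.0391
gripper_force: 30.0
d_tool [-0.0007 -0.0018  0.0073] yaw -0.2493 tilt [-1.2e-03  2.0e-04 -1.0e+00] 7.35
```

```bash
python3 inch.py '[{"aperture":0.03, "sx":-0.0007, "sy":-0.0018, "sz":0.006}, {"aperture":0.03, "sz":0.004}, {"aperture":0.03, "sz":0.006}, {"aperture":0.03, "sz":0.006}, {"aperture":0.03, "sz":0.006}, {"aperture":0.03}]' 30
python3 go.py .6132 -.0704 .112
```

```text
t: 7.95
tool_pos: [0.6131, -0.07, 0.1259]
orientation: [3.117, -0.389, -0.003]
force: [0.6, -2.8, -5.9]
opening: 0.0389
gripper_force: 30.0
d_tool [0.0002 0.0004 0.0139] yaw -0.2484 tilt [-1.9e-03 -2.0e-04 -1.0e+00] 7.95
```

```bash
python3 inch.py '[{"aperture":0.03, "sz":0.006}, {"aperture":0.03, "sz":0.006}, {"aperture":0.03, "sz":0.003}, {"aperture":0.03}]' 30
python3 go.py .6132 -.0704 .112
```

```text
t: 8.35
tool_pos: [0.6138, -0.07, 0.112]
orientation: [3.117, -0.389, -0.0]
force: [0.5, -4.6, -6.3]
opening: 0.0391
gripper_force: 30.0
d_tool [-0.0005  0.0005 -0.    ] yaw -0.2484 tilt [-3.e-04 -4.e-04 -1.e+00] 8.35
```

```bash
python3 inch.py '[{"aperture":0.03, "sz":0.003}, {"aperture":0.03, "sz":0.002}, {"aperture":0.03}]' 30
```

```text
t: 8.65
tool_pos: [0.6152, -0.0704, 0.1115]
orientation: [3.117, -0.389, 0.005]
force: [-9.3, -3.1, 18.3]
opening: 0.0393
gripper_force: 30.0
```

In the tool's units: -0.09 rad / 1.5708 = -0.0573.

```bash
python3 inch.py '[{"aperture":0.093, "sz":-0.002}, {"aperture":0.093, "sz":-0.001}, {"aperture":0.093}, {"aperture":0.093}, {"aperture":0.093, "sz":-0.02}, {"aperture":0.093, "sz":-0.045}, {"aperture":0.093, "sz":-0.045, "turn":-0.0573}, {"aperture":0.093}]' 30
python3 go.py .4444 .0955 .215
```

```text
t: 9.45
tool_pos: [0.6176, -0.0701, 0.2288]
orientation: [3.131, -0.243, 0.019]
force: [1.6, 0.6, 0.9]
opening: 0.0924
gripper_force: 0.0
d_tool [-0.1969 -0.1369  0.0114] yaw -0.155 tilt [ 0.012  -0.002  -0.9999] 9.45
```

```bash
python3 inch.py '[{"aperture":0.093, "sx":-0.033, "sy":-0.0228, "sz":0.002}, {"aperture":0.093, "sx":-0.033, "sy":-0.0228, "sz":0.002}, {"aperture":0.093, "sx":-0.033, "sy":-0.0228, "sz":0.002}, {"aperture":0.093, "sx":-0.033, "sy":-0.0228, "sz":0.002}, {"aperture":0.093, "sx":-0.033, "sy":-0.0228, "sz":0.002}, {"aperture":0.093, "sx":-0.033, "sy":-0.0228, "sz":0.002}, {"aperture":0.093}, {"aperture":0.093}]' 30
python3 go.py .4444 .0955 .144
python3 - <<'E'
from h import *
a=robot.read_camera("scene")["image"];b=robot.read_camera("top")["image"]
cv2.imwrite("pics/scene4.png",a[:,:,::-1]);cv2.imwrite("pics/top4.png",b[:,:,::-1])
f=lambda i,u,v:cv2.resize(i[v:v+75,u:u+98,::-1],None,fx=4,fy=4,interpolation=cv2.INTER_CUBIC)
cv2.imwrite("pics/m4.png",np.hstack([f(a,190,160),f(b,190,150)]))
E
```

```text
t: 10.25
tool_pos: [0.4396, 0.0971, 0.2083]
orientation: [-3.132, 0.246, -0.001]
force: [0.1, 0.3, 0.6]
opening: 0.0934
gripper_force: 0.0
d_tool [0.0049 0.0009 0.0643] yaw -0.1565 tilt [ 5.e-04 -0.e+00 -1.e+00] 10.25
```

View pics/m4.png

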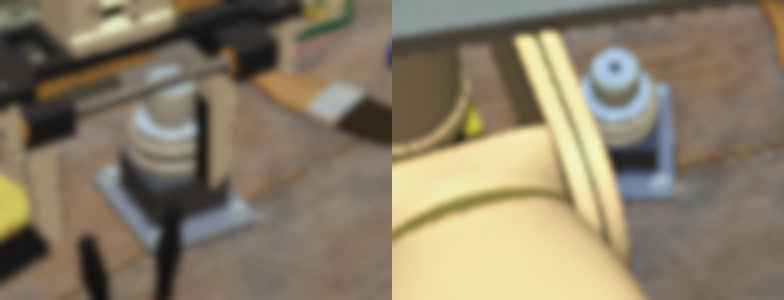

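```bash
python3 inch.py '[{"aperture":0.093, "sx":0.0045, "sy":0.001, "sz":0.005}, {"aperture":0.093, "sz":0.02}, {"aperture":0.093, "sz":0.02}, {"aperture":0.093, "sz":0.019}, {"aperture":0.08}, {"aperture":0.07}, {"aperture":0.063}, {"aperture":0.063}]' 60
python3 go.py .4444 .0955 .144
python3 - <<'E'
from h import *
c=robot.read_camera("scene");t=robot.read_camera("top")
print(tri(c,(232.5,179),t,(245,166.5)), proj(c,[.6132,-.0704,.12]),proj(t,[.6132,-.0704,.12]))
E
```

```text
t: 11.15
tool_pos: [0.4452, 0.0947, 0.1458]
orientation: [-3.132, 0.249, -0.003]
force: [-1.6, -2.6, 6.3]
opening: 0.0662
gripper_force: 14.7
d_tool [-0.0009 -0.0006  0.0018] yaw -0.1585 tilt [ 0.0021 -0.     -1.    ] 11.15
(array([ 0.61070947, -0.06799697,  0.12359004]), np.float64(0.0011098117027544896)) [[232.78869617 179.47137991]] [[245.46631061 166.20765684]]
```

```bash
python3 inch.py '[{"aperture":0.063}, {"aperture":0.063}, {"aperture":0.063}]' 60
python3 go.py .4444 .0955 .144
```

```text
t: 11.55
tool_pos: [0.4453, 0.0945, 0.1461]
orientation: [3.131, -0.248, 0.005]
force: [-0.9, -4.0, 6.6]
opening: 0.0638
gripper_force: 15.7
d_tool [-0.001  -0.0008  0.0021] yaw -0.1582 tilt [ 2.9e-03 -7.0e-04 -1.0e+00] 11.55
```

The manual's scale: turns go in shares of pi/2 rad. Converting my numbers, -0.1 rad / 1.5708 = -0.0637.

```bash
python3 inch.py '[{"aperture":0.063, "sz":-0.02}, {"aperture":0.063, "sz":-0.035}, {"aperture":0.063, "sz":-0.045}, {"aperture":0.063, "turn":-0.0637}, {"aperture":0.063}, {"aperture":0.063}]' 60
python3 go.py .5138 .2863 .226
```

```text
t: 12.15
tool_pos: [0.4437, 0.0949, 0.2436]
orientation: [3.14, -0.095, -0.002]
force: [0.6, 0.3, -2.4]
opening: 0.0637
gripper_force: 14.4
d_tool [ 0.0584 -0.1953  0.0175] yaw -0.0606 tilt [-0.0013 -0.     -1.    ] 12.15
```

```bash
python3 inch.py '[{"aperture":0.063, "sx":0.0117, "sy":-0.039, "sz":0.003}, {"aperture":0.063, "sx":0.0117, "sy":-0.039, "sz":0.003}, {"aperture":0.063, "sx":0.0117, "sy":-0.039, "sz":0.003}, {"aperture":0.063, "sx":0.0117, "sy":-0.039, "sz":0.003}, {"aperture":0.063, "sx":0.0117, "sy":-0.039, "sz":0.003}, {"aperture":0.063}, {"aperture":0.063}, {"aperture":0.063}]' 60
python3 go.py .5138 .2863 .174
python3 - <<'E'
from h import *
a=robot.read_camera("scene")["image"][:,:,::-1];b=robot.read_camera("top")["image"][:,:,::-1]
cv2.imwrite("pics/scene5.png",a);cv2.imwrite("pics/top5.png",b)
c=robot.read_camera("scene");t=robot.read_camera("top")
p=robot.read_state()["tool_pos"]
for z in(.068,.133,.138): print(z,proj(c,p-[0,0,z]),proj(t,p-[0,0,z]))
from mos import *
mos("pics/m5.png",("pics/scene5.png",100,225,66,50),("pics/scene5.png",108,255,66,50),("pics/top5.png",100,195,66,50),("pics/top5.png",107,170,66,50))
E
```

```text
t: 12.95
tool_pos: [0.5133, 0.2853, 0.2284]
orientation: [3.139, -0.093, -0.003]
force: [-0.3, 0.0, -2.3]
opening: 0.0634
gripper_force: 14.4
d_tool [ 0.0006 -0.0011  0.0544] yaw -0.0594 tilt [-0.0018 -0.0012 -1.    ] 12.95
0.068 [[134.92296715 238.66205567]] [[130.61131249 210.89706187]]
0.133 [[139.73594479 259.56446856]] [[135.96365803 221.11548891]]
0.138 [[140.08825095 261.09450865]] [[136.35587513 221.86428992]]
```

View pics/m5.png

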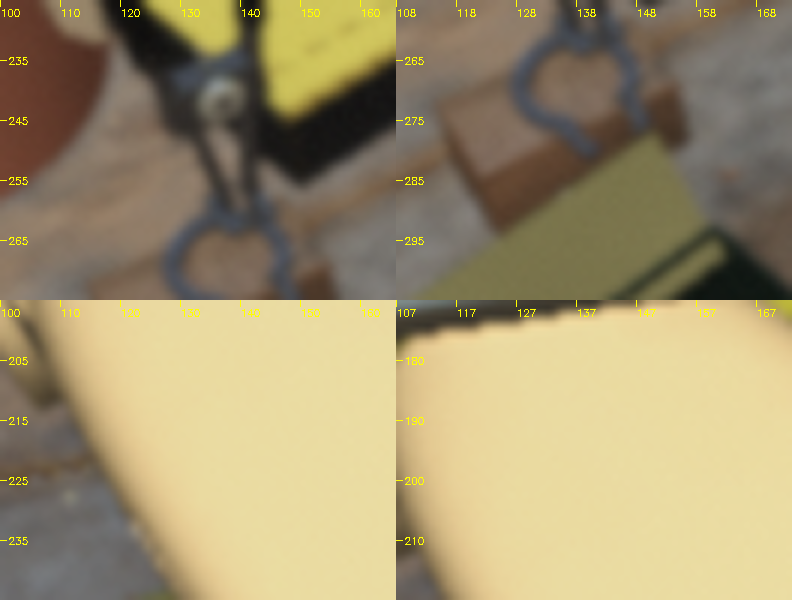

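Last picture: jaw tips at scene (139.8,262), predicted (140.1,261.1); so the pliers hang true and the tips are where the model says.

```bash
python3 inch.py '[{"aperture":0.063, "sx":0.0006, "sy":-0.0011, "sz":0.02}, {"aperture":0.063, "sz":0.02}, {"aperture":0.063}, {"aperture":0.063, "sz":0.004}, {"aperture":0.063, "sz":0.003}, {"aperture":0.063}]' 60
python3 go.py .5138 .2863 .174
```

```text
t: 13.75
tool_pos: [0.5149, 0.2872, 0.1831]
orientation: [-3.14, 0.092, -0.001]
force: [0.8, -0.3, -2.1]
opening: 0.0634
gripper_force: 14.4
d_tool [-0.001   0.001   0.0091] yaw -0.0584 tilt [ 9.e-04  4.e-04 -1.e+00] 13.75
```

```bash
python3 inch.py '[{"aperture":0.063, "sx":-0.0005, "sy":0.0005, "sz":0.004}, {"aperture":0.063, "sz":0.003}, {"aperture":0.063, "sz":0.002}, {"aperture":0.063}]' 60
python3 go.py .5138 .2863 .174
```

```text
t: 14.15
tool_pos: [0.5146, 0.2869, 0.1745]
orientation: [-3.14, 0.091, -0.003]
force: [-0.9, -1.2, 3.8]
opening: 0.0639
gripper_force: 17.0
d_tool [-0.0008  0.0007  0.0005] yaw -0.0581 tilt [ 1.6e-03  6.0e-04 -1.0e+00] 14.15
```

```bash
python3 inch.py '[{"aperture":0.059, "sz":-0.001}, {"aperture":0.056, "sz":-0.001}, {"aperture":0.053, "sz":-0.0005}, {"aperture":0.053}]' 60; python3 go.py .5138 .2863 .174
```

```text
t: 14.55
tool_pos: [0.5143, 0.2865, 0.1763]
orientation: [3.14, -0.092, 0.001]
force: [-0.8, -2.6, 5.7]
opening: 0.0544
gripper_force: 23.9
d_tool [-0.0005  0.0002  0.0023] yaw -0.0584 tilt [ 4.e-04 -4.e-04 -1.e+00] 14.55
```

```bash
python3 inch.py '[{"aperture":0.05, "sz":-0.001}, {"aperture":0.047, "sz":-0.001}, {"aperture":0.044, "sz":-0.001}, {"aperture":0.044, "sz":-0.0005}]' 60; python3 inch.py '[{"aperture":0.041, "sz":-0.001}, {"aperture":0.038, "sz":-0.001}, {"aperture":0.03, "sz":-0.0005}, {"aperture":0.03}, {"aperture":0.03}]' 60; python3 go.py .5138 .2863 .174
```

```text
t: 14.95
tool_pos: [0.5137, 0.2868, 0.1789]
orientation: [3.14, -0.091, -0.002]
force: [0.4, -0.5, -2.2]
opening: 0.0456
gripper_force: 24.1
t: 15.45
tool_pos: [0.514, 0.2867, 0.1819]
orientation: [-3.14, 0.091, 0.0]
force: [-0.0, -0.1, -2.1]
opening: 0.0379
gripper_force: 60.0
d_tool [-0.0002  0.0004  0.0079] yaw -0.0582 tilt [-0.  0. -1.] 15.45
```

```bash
python3 inch.py '[{"aperture":0.03, "sz":-0.003}, {"aperture":0.03, "sz":-0.005}, {"aperture":0.03, "sz":-0.01}, {"aperture":0.03, "sz":-0.015}, {"aperture":0.03}, {"aperture":0.03}, {"aperture":0.03}]' 60
python3 - <<'E'
from h import *
c=robot.read_camera("scene");a=c["image"].astype(int);o=cv2.imread("pics/scene5.png")[:,:,::-1].astype(int)
st=robot.read_state();print(st["force"],st["tool_pos"],st["opening"])
def m(i): return ((i[:,:,2]-i[:,:,0]>8)&(i.sum(2)<330)).astype(np.uint8)
for n,i in(("before",o),("now",a)):
    k=m(i)[235:290,110:165]; print(n,k.sum())
    for r in k[:, :]: print("".join(".#"[x] for x in r))
E
```

```text
t: 16.15
tool_pos: [0.5139, 0.2867, 0.2147]
orientation: [3.14, -0.091, -0.0]
force: [0.1, -0.7, -2.3]
opening: 0.038
gripper_force: 60.0
[-0.79457643  0.10736535 -1.9921821 ] [0.51376992 0.28662411 0.21439135] 0.0379990334720766
before 53
...........................###.........................
.....................##...##...........................
...................#####...............................
...................#####...............................
....................##.................................
.......................................................
.......................................................
.......................................................
.......................................................
.......................................................
.......................................................
.......................................................
.......................................................
.......................................................
.......................................................
....................
[... 4606 characters left out ...]
............................
.......................................................
.......................................................
.......................................................
.......................................................
.......................................................
.......................................................
.......................................................
.......................................................
.......................................................
.......................................................
.......................................................
.......................................................
```

```bash
cat > chk.py <<'E'
from h import *
def ringpts(flex,n=60):
    th=np.linspace(0,2.55,n//2);arc=.0255*np.c_[np.cos(th),np.sin(th)]
    d=.155-flex;b=np.array([.026,0]);R=np.array([[np.cos(d),-np.sin(d)],[np.sin(d),np.cos(d)]])
    l=(arc-b)@R.T+b; return np.r_[l,l*[1,-1]]
def W(p,q,z,pitch=0):
    c,n=np.cos(p[2]),np.sin(p[2]); return np.c_[q@np.array([[c,n],[-n,c]])+p[:2],z-np.sin(pitch)*(q[:,0]+.03)]
def score(c,img,pts):
    # blueness on the line minus blueness 7 mm either side
    bl=(img[:,:,2].astype(float)-.5*img[:,:,0]-.5*img[:,:,1]).astype(np.float32)
    s=lambda X:cv2.remap(bl,*[v.astype(np.float32).reshape(1,-1) for v in proj(c,X).T],cv2.INTER_LINEAR)[0]
    return s(pts).mean()
E
python3 - <<'E'
from chk import *
c=robot.read_camera("scene");o=cv2.imread("pics/scene5.png")[:,:,::-1]
print("orig in scene5",score(c,o,W([.5447,.2845,-.058],ringpts(0),.042)),"orig now",score(c,c["image"],W([.5447,.2845,-.058],ringpts(0),.042)))
st=robot.read_state();p=st["tool_pos"];y=-.058
for z in np.arange(.042,.09,.004):
  print(round(z,3),[round(float(score(c,c["image"],W([p[0]+.03*np.cos(y),p[1]+.03*np.sin(y),y],ringpts(f),z,pi))),1) for f in(0,.155) for pi in(0,.1,.25,.4)])
cv2.imwrite("pics/scene6.png",c["image"][:,:,::-1])
E
```

```text
orig in scene5 4.076717 orig now -22.626326
0.042 [-22.7, -22.7, -23.1, -22.9, -22.4, -22.6, -23.3, -22.9]
0.046 [-22.4, -22.5, -22.8, -22.8, -21.4, -22.1, -22.9, -23.0]
0.05 [-21.5, -22.2, -22.4, -22.9, -20.0, -21.4, -22.2, -23.2]
0.054 [-20.0, -21.1, -22.0, -22.7, -18.5, -19.7, -21.6, -22.7]
0.058 [-18.1, -19.2, -21.0, -21.8, -16.9, -17.6, -20.0, -21.4]
0.062 [-16.4, -17.2, -18.9, -20.4, -14.9, -15.9, -17.5, -19.9]
0.066 [-15.1, -15.8, -16.9, -19.0, -12.3, -14.1, -15.4, -17.5]
0.07 [-13.8, -15.0, -15.5, -16.9, -8.0, -11.7, -13.8, -15.1]
0.074 [-11.4, -14.3, -14.8, -15.1, -2.6, -7.9, -11.9, -13.4]
0.078 [-9.6, -12.6, -14.7, -14.1, -0.7, -2.8, -9.1, -11.5]
0.082 [-10.2, -10.5, -15.2, -14.8, -3.9, -0.8, -5.8, -9.1]
0.086 [-11.5, -9.9, -13.6, -16.5, -8.6, -4.3, -2.9, -7.6]
```

```bash
cat > fitring.py <<'E'
from chk import *
from scipy.optimize import minimize
def fitring(cams,x0):
    f=lambda v:-sum(score(c,c["image"],W(v[:3],ringpts(.15,120),v[3],v[4])) for c in cams)+3000*(v[4]-x0[4])**2*.02+2e5*(abs(v[2]-x0[2])**2)*.0005
    best=min((minimize(f,np.array(x0)+d,method="Nelder-Mead",options=dict(initial_simplex=np.array(x0)+d+np.r_[np.zeros((1,5)),np.diag([.004,.004,.05,.004,.08])],maxiter=600)) for d in([0]*5,[.003,-.003,0,0,.05],[-.003,.003,0,.003,.1])),key=lambda r:r.fun)
    return best.x.round(4),best.fun
E
python3 - <<'E'
from fitring import *
c=robot.read_camera("scene");st=robot.read_state();p=st["tool_pos"];y=-.058
x0=[p[0]+.03*np.cos(y),p[1]+.03*np.sin(y),y,p[2]-.137,0.03]
print(p,np.round(x0,4),fitring([c],x0))
E
```

```text
[0.51368588 0.28656629 0.21421126] [ 0.5436  0.2848 -0.058   0.0772  0.03  ] (array([ 0.5105,  0.2945, -0.0542,  0.1115,  0.0661]), np.float64(-0.10435366349089822))
```

```bash
python3 inch.py '[{"aperture":0.03, "sz":-0.015}, {"aperture":0.03, "sz":-0.03}, {"aperture":0.03, "sz":-0.03}, {"aperture":0.03, "sz":-0.015}, {"aperture":0.03, "sx":0.004, "sy":0.0157}, {"aperture":0.03, "sx":0.0075, "sy":0.029}, {"aperture":0.03, "sx":0.0075, "sy":0.029}, {"aperture":0.03, "sx":0.0075, "sy":0.029}, {"aperture":0.03, "sx":0.0075, "sy":0.029}, {"aperture":0.03, "sx":0.0075, "sy":0.029}, {"aperture":0.03, "sx":0.0075, "sy":0.029}, {"aperture":0.03, "sx":0.0075, "sy":0.029}, {"aperture":0.03, "sx":0.0075, "sy":0.029}, {"aperture":0.03, "sx":0.0075, "sy":0.029}, {"aperture":0.03, "sx":0.0075, "sy":0.029}, {"aperture":0.03, "sx":0.0075, "sy":0.029}, {"aperture":0.03, "sx":0.0035, "sy":0.0157}, {"aperture":0.03}, {"aperture":0.03}, {"aperture":0.03}]' 60
python3 go.py .5832 -.0687 .304
python3 - <<'E'
from fitring import *
c=robot.read_camera("scene");t=robot.read_camera("top");st=robot.read_state();p=st["tool_pos"];y=-.058
for k in(c,t): cv2.imwrite("pics/f7_%d.png"%(k is t),k["image"][:,:,::-1])
x0=[p[0]+.03*np.cos(y),p[1]+.03*np.sin(y),y,p[2]-.1395,0.03]
print("x0",np.round(x0,4))
for k in(c,t): print(score(k,k["image"],W(x0[:3],ringpts(.15),x0[3],.03)))
for z in np.arange(-.012,.013,.004): print(round(z,3),[round(float(score(c,c["image"],W([x0[0]+dx,x0[1],y],ringpts(.15),x0[3]+z,.0))),1) for dx in(-.009,-.006,-.003,0,.003,.006,.009)])
E
```

```text
t: 18.3
tool_pos: [0.5833, -0.0672, 0.3047]
orientation: [-3.14, 0.09, 0.001]
force: [0.6, 0.2, -1.6]
opening: 0.0375
gripper_force: 60.0
d_tool [0.     0.0015 0.0007] yaw -0.0572 tilt [-5.e-04  6.e-04 -1.e+00] 18.3
x0 [ 0.6134 -0.0689 -0.058   0.1655  0.03  ]
-1.0044596
-40.753555
-0.012 [-10.1, -10.5, -10.7, -10.4, -10.0, -9.8, -9.6]
-0.008 [-8.9, -9.1, -9.0, -8.6, -8.0, -7.7, -7.5]
-0.004 [-6.7, -6.4, -5.8, -5.0, -4.0, -3.6, -4.0]
0.0 [-3.3, -2.4, -1.0, 0.3, 0.8, -0.2, -2.3]
0.004 [-0.6, 0.9, 2.1, 2.1, 0.7, -1.8, -4.3]
0.008 [-0.9, -0.4, -0.6, -1.9, -3.8, -5.8, -7.2]
0.012 [-4.0, -4.4, -5.2, -6.2, -7.3, -8.3, -8.9]
```

```bash
python3 inch.py '[{"aperture":0.03, "sy":0.0015, "sz":0.012}, {"aperture":0.03, "sz":0.015}, {"aperture":0.03, "sz":0.01}, {"aperture":0.03}, {"aperture":0.03}, {"aperture":0.03}]' 60
python3 go.py .5832 -.0687 .264
cat > xy.py <<'E'
from fitring import *
cs=[robot.read_camera("scene") for _ in range(4)];c=cs[0];c["image"]=np.mean([k["image"] for k in cs],0)
p=robot.read_state()["tool_pos"];y=-.058
x0=[p[0]+.03*np.cos(y),p[1]+.03*np.sin(y)]
for dz in(0,.002,.004):
  for pi in(0,.06):
    r=min((minimize(lambda v:-score(c,c["image"],W([v[0],v[1],y],ringpts(.15,120),p[2]-.1395+dz,pi)),[x0[0]+a,x0[1]+b],method="Nelder-Mead",options=dict(initial_simplex=[[x0[0]+a,x0[1]+b],[x0[0]+a+.003,x0[1]+b],[x0[0]+a,x0[1]+b+.003]])) for a in(-.003,.003) for b in(-.003,.003)),key=lambda r:r.fun)
    print(dz,pi,"offset from TCP+30mm",(r.x-x0).round(4),"from stub",(r.x-[.6132,-.0704]).round(4),round(-r.fun,2))
E
python3 xy.py
```

```text
t: 19.0
tool_pos: [0.5837, -0.0699, 0.2685]
orientation: [3.14, -0.091, 0.001]
force: [-0.3, -0.6, -1.9]
opening: 0.0376
gripper_force: 60.0
d_tool [-0.0006 -0.0011  0.0045] yaw -0.0582 tilt [ 8.e-04 -1.e-04 -1.e+00] 19.0
0 0 offset from TCP+30mm [ 0.0046 -0.0054] from stub [ 0.0051 -0.0066] 2.28
0 0.06 offset from TCP+30mm [ 0.0085 -0.007 ] from stub [ 0.009  -0.0083] 2.85
0.002 0 offset from TCP+30mm [ 0.002  -0.0033] from stub [ 0.0025 -0.0045] 2.26
0.002 0.06 offset from TCP+30mm [ 0.0058 -0.0052] from stub [ 0.0063 -0.0064] 2.83
0.004 0 offset from TCP+30mm [-0.0005 -0.0013] from stub [ 0.     -0.0026] 2.25
0.004 0.06 offset from TCP+30mm [ 0.0033 -0.0032] from stub [ 0.0038 -0.0044] 2.81
```

```bash
python3 inch.py '[{"aperture":0.03, "sx":-0.0004, "sy":-0.0006, "sz":0.005}, {"aperture":0.03, "sz":0.004}, {"aperture":0.03}]' 60
python3 inch.py '[{"aperture":0.03, "sz":0.003}, {"aperture":0.03, "sz":0.003}, {"aperture":0.03}]' 60
python3 go.py .5832 -.0687 .2275
```

```text
t: 19.5
tool_pos: [0.5826, -0.0691, 0.2578]
orientation: [-3.14, 0.091, 0.003]
force: [0.6, -0.1, -2.2]
opening: 0.0377
gripper_force: 60.0
t: 19.8
tool_pos: [0.5828, -0.0691, 0.2523]
orientation: [-3.14, 0.091, 0.001]
force: [-1.2, 0.3, -1.1]
opening: 0.0376
gripper_force: 60.0
d_tool [ 0.0004 -0.0005  0.0248] yaw -0.0582 tilt [-9.e-04  2.e-04 -1.e+00] 19.8
```

```bash
for i in 1 2; do :; done; python3 inch.py '[{"aperture":0.03, "sz":0.003}, {"aperture":0.03, "sz":0.003}, {"aperture":0.03}]' 60
python3 inch.py '[{"aperture":0.03, "sz":0.003}, {"aperture":0.03, "sz":0.003}, {"aperture":0.03}]' 60
python3 go.py .5832 -.0687 .2275
```

```text
t: 20.1
tool_pos: [0.5828, -0.0691, 0.2463]
orientation: [-3.14, 0.091, 0.001]
force: [0.5, 0.7, -2.0]
opening: 0.0377
gripper_force: 60.0
t: 20.4
tool_pos: [0.5828, -0.0691, 0.2402]
orientation: [-3.14, 0.091, 0.001]
force: [-0.2, -0.1, -2.1]
opening: 0.0379
gripper_force: 60.0
d_tool [ 0.0004 -0.0004  0.0127] yaw -0.0582 tilt [-9.e-04  2.e-04 -1.e+00] 20.4
```

```bash
python3 inch.py '[{"aperture":0.03, "sz":0.003}, {"aperture":0.03, "sz":0.003}, {"aperture":0.03, "sz":0.002}, {"aperture":0.03}]' 60
python3 inch.py '[{"aperture":0.03, "sz":0.001}, {"aperture":0.03, "sz":0.001}, {"aperture":0.03}]' 60
python3 xy.py
```

```text
t: 20.8
tool_pos: [0.5828, -0.0691, 0.2324]
orientation: [-3.14, 0.091, 0.001]
force: [-0.4, -1.0, -2.3]
opening: 0.0379
gripper_force: 60.0
t: 21.1
tool_pos: [0.583, -0.0692, 0.2308]
orientation: [-3.14, 0.091, 0.0]
force: [0.2, 0.1, -2.1]
opening: 0.038
gripper_force: 60.0
0 0 offset from TCP+30mm [ 0.0033 -0.0018] from stub [ 0.0032 -0.0024] 0.57
0 0.06 offset from TCP+30mm [ 0.0052 -0.0031] from stub [ 0.0051 -0.0037] -0.12
0.002 0 offset from TCP+30mm [0.0009 0.0002] from stub [ 0.0007 -0.0003] 0.57
0.002 0.06 offset from TCP+30mm [ 0.0029 -0.0014] from stub [ 0.0028 -0.002 ] -0.1
0.004 0 offset from TCP+30mm [-0.0013  0.0018] from stub [-0.0015  0.0013] 0.58
0.004 0.06 offset from TCP+30mm [0.0003 0.0006] from stub [0.0002 0.0001] -0.1
```

```bash
python3 inch.py '[{"aperture":0.03, "sz":0.0015}, {"aperture":0.03}, {"aperture":0.03}]' 60
python3 inch.py '[{"aperture":0.03, "sz":0.001}, {"aperture":0.03}, {"aperture":0.03}]' 60
python3 inch.py '[{"aperture":0.03, "sz":0.001}, {"aperture":0.03}, {"aperture":0.03}]' 60
```

```text
t: 21.6
tool_pos: [0.583, -0.0692, 0.2293]
orientation: [-3.14, 0.091, 0.0]
force: [-0.7, 0.0, -1.4]
opening: 0.0375
gripper_force: 60.0
t: 21.9
tool_pos: [0.5831, -0.0692, 0.2284]
orientation: [-3.14, 0.091, 0.0]
force: [-0.4, -0.0, -1.3]
opening: 0.0377
gripper_force: 60.0
t: 22.2
tool_pos: [0.583, -0.0692, 0.2273]
orientation: [-3.14, 0.091, 0.0]
force: [-0.3, 0.6, -2.9]
opening: 0.0379
gripper_force: 60.0
```

```bash
python3 inch.py '[{"aperture":0.03, "sz":0.001}, {"aperture":0.03}, {"aperture":0.03}]' 60
python3 inch.py '[{"aperture":0.03, "sz":0.001}, {"aperture":0.03}, {"aperture":0.03}]' 60
python3 - <<'E'
from plant import robot
import numpy as np
f=[]
for _ in range(4): robot.read_camera("scene"); f.append(robot.read_state()["force"])
print(np.mean(f,0))
E
```

```text
t: 22.5
tool_pos: [0.583, -0.0692, 0.2264]
orientation: [3.14, -0.091, -0.0]
force: [-0.4, 0.1, -2.1]
opening: 0.0377
gripper_force: 60.0
t: 22.8
tool_pos: [0.583, -0.0692, 0.2254]
orientation: [3.14, -0.091, -0.0]
force: [0.3, 1.0, -2.7]
opening: 0.0381
gripper_force: 60.0
[-0.14506728 -0.2166502  -1.85481873]
```

```bash
python3 inch.py '[{"aperture":0.03, "sz":0.001}, {"aperture":0.03}, {"aperture":0.03}]' 60
python3 inch.py '[{"aperture":0.03, "sz":0.001}, {"aperture":0.03}, {"aperture":0.03}]' 60
python3 inch.py '[{"aperture":0.03, "sz":0.0007}, {"aperture":0.03}, {"aperture":0.03}]' 60
```

```text
t: 23.3
tool_pos: [0.583, -0.0692, 0.2244]
orientation: [3.14, -0.091, -0.0]
force: [-0.8, 0.8, -2.2]
opening: 0.0379
gripper_force: 60.0
t: 23.6
tool_pos: [0.5832, -0.0692, 0.2238]
orientation: [3.14, -0.091, 0.001]
force: [-0.4, 0.2, -0.3]
opening: 0.0379
gripper_force: 60.0
t: 23.9
tool_pos: [0.5834, -0.0692, 0.2234]
orientation: [3.14, -0.091, 0.002]
force: [-0.2, 0.8, 4.9]
opening: 0.0379
gripper_force: 60.0
```

```bash
python3 inch.py '[{"aperture":0.03, "sz":-0.0003}, {"aperture":0.03}, {"aperture":0.03}, {"aperture":0.03}]' 60
sed -i 's/p\[2\]-.1395+dz/.088+dz/; s/(0,.002,.004)/(0,.002)/; s/(0,.06)/(-.06,0,.06)/' xy.py; python3 xy.py
```

```text
t: 24.3
tool_pos: [0.5832, -0.0692, 0.2234]
orientation: [3.14, -0.091, 0.001]
force: [-1.2, -0.4, 5.7]
opening: 0.0378
gripper_force: 60.0
0 -0.06 offset from TCP+30mm [0.0011 0.0002] from stub [ 0.0011 -0.0003] -1.69
0 0 offset from TCP+30mm [ 0.0029 -0.001 ] from stub [ 0.0028 -0.0016] -2.17
0 0.06 offset from TCP+30mm [ 0.0045 -0.0023] from stub [ 0.0045 -0.0028] -2.69
0.002 -0.06 offset from TCP+30mm [-0.0014  0.0022] from stub [-0.0014  0.0016] -1.73
0.002 0 offset from TCP+30mm [0.0008 0.0008] from stub [0.0008 0.0003] -2.2
0.002 0.06 offset from TCP+30mm [ 0.0021 -0.0003] from stub [ 0.002  -0.0009] -2.7
```

```bash
python3 inch.py '[{"aperture":0.03, "sz":-0.0004}, {"aperture":0.03}, {"aperture":0.03}, {"aperture":0.03}]' 60
python3 - <<'E'
from plant import robot
import numpy as np
f=[];w=[]
for _ in range(5): robot.read_camera("scene"); s=robot.read_state();f.append(s["force"]);w.append(s["wrist_torque"])
print(np.mean(f,0),np.mean(w,0),s["tool_pos"])
E
python3 xy.py
```

```text
t: 24.9
tool_pos: [0.5831, -0.0692, 0.2234]
orientation: [3.14, -0.092, -0.0]
force: [-0.3, -0.4, 3.7]
opening: 0.0378
gripper_force: 60.0
[-0.53087911 -0.39316952  4.07145841] [0.04036154 0.13124391 0.00177686] [ 0.5830741  -0.06921654  0.22342675]
0 -0.06 offset from TCP+30mm [0.0014 0.0001] from stub [ 0.0012 -0.0004] -1.81
0 0 offset from TCP+30mm [ 0.0029 -0.0009] from stub [ 0.0027 -0.0015] -2.29
0 0.06 offset from TCP+30mm [ 0.0042 -0.0021] from stub [ 0.004  -0.0026] -2.76
0.002 -0.06 offset from TCP+30mm [-0.0013  0.0021] from stub [-0.0015  0.0015] -1.83
0.002 0 offset from TCP+30mm [0.0002 0.001 ] from stub [-0.      0.0004] -2.32
0.002 0.06 offset from TCP+30mm [ 0.002  -0.0004] from stub [ 0.0018 -0.0009] -2.79
```

```bash
python3 inch.py '[{"aperture":0.03, "sz":-0.0003}, {"aperture":0.03}, {"aperture":0.03}, {"aperture":0.03}, {"aperture":0.03}]' 60
python3 - <<'E'
from plant import robot
import numpy as np
f=[]
for _ in range(5): robot.read_camera("scene"); s=robot.read_state();f.append(s["force"])
m=np.mean(f,0);print(m,s["opening"],s["gripper_force"])
if 0<m[2]<4.5: print(robot.close_job())
E
```

```text
t: 25.85
tool_pos: [0.583, -0.0692, 0.2236]
orientation: [-3.14, 0.091, 0.0]
force: [-0.1, -0.1, 1.9]
opening: 0.0377
gripper_force: 60.0
[-0.37365963 -0.19248027  1.54198348] 0.037675781057897616 60.00056974589825
the job is handed in; nothing more can be done
None
```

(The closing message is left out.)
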